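Make up two pottery painting kits

ROBOT

A 6-joint arm with a two-finger parallel gripper is mounted at the origin on the work surface. World frame = base frame: x ahead of the robot, y to its left, z up, the work surface at z = 0. Lengths are in m, angles in degrees, forces in N, time in s.
With the tool pointing down it reaches from about 0.375 to 0.9 m from the base axis. Payload 3.1 kg.
Tool frame: the origin (TCP) lies on the centre line of the jaws, within the pads' length; the fingertips stand 22 mm ahead of it and the grasp point (between the pads) lies 3 mm ahead of it; z points along the fingers, y is the line along which they close (so a half turn about z gives the same grasp; the last joint's range is limited). The gripper opens to 87 mm and grips with 3 to 60 N. Pads are 19 mm wide; open, the fingers measure 117 mm over their backs; the gripper's body (75 mm by 190 mm) begins 51 mm behind the grasp point.
Start: joints at [55.376, 30.224, 82.088, -0, 67.689, -10.227], TCP at [0.258, 0.569, 0.245] pointing down, gripper open.
Joint ranges: [-176.69, 176.69], [-43.24, 126.21], [12.49, 139.97], [-82, 262], [0, 151.66], [-163.58, 163.58]. Speed limits (degrees/s): [159.86, 159.86, 180, 180, 180, 180].

INTERFACE

Orientations are given as a 3x3 rotation matrix whose columns are the frame's x, y, z axes.
In Python, from rig import * gives the robot as it stands.
- The arm moves only by the shell command python3 -m jog 'ROWS'. ROWS is text: rows parted by semicolons, each of 7 numbers parted by spaces: the shift along the tool's x, y, z in mm, then the turn, a rotation vector about the tool's x, y, z in rad, then the finger opening in mm, from 0 to 87. In form: tx ty tz ax ay az fingers; .... A call has 1 to 12 rows; each row shifts and turns the commanded pose from where the row before left it, along the tool's axes as they then stand; what a row does not reach is not made up. A row lasts 1/8 s, in which the tool goes at most 62.5 mm and 10.7 degrees, less where a joint would pass 70% of its speed; a pose out of reach is approached as far as the arm can. A call with a gripper value outside its range is refused whole. The fingers move at their own pace and stop on an object; the grip force is fixed at half the most. Time passes only in rows, so rows that do not move let the fingers close. It gives the time, the measured TCP pose, the force, the opening and the grip force at its end, in the units of the state.
- read_state(): the state, without advancing time (a new reading comes with each control period).
- capture(name): name is "scene" or "top" or "wrist"; returns a dict with "color" (384x512x3 uint8, red, green, blue), "camera_matrix" (3x3 intrinsics, pixels), "R" (3x3) and "t" (3): a world point X has camera coordinates R X + t. Camera axes: x right, y down, z forward; pixel columns grow to the right and rows downward; lengths in m; the calibration is good to about 2 mm. A picture is of the moment at which its call begins. There is no depth.
- hand_in(): hands the job in; it is judged then, once.
Trained networks look in the newest picture that a camera, given by its name, has taken for a name from the list of things; names that differ only in an ending like _2 or _b are one class to them, and where a whole thing is asked for, a point or a joint stands for the part that bears it (a point fixed in the world has none). Each returns a list of dicts, best first, with "conf" (0 to 1); they miss things now and then, are a little off and sometimes report something else, mostly with a low value. They report only what shows in the picture. A call takes as long as a camera call.
- find_in(camera, target): "at" ([x, y, z] in m, in world coordinates, good to about 4 mm: the middle of the surface that is visible of it).
- trace(camera, target): "pixels" (384x512 bool, what is visible of it).
- place_of(camera, target): "at" ([x, y, z] in m, in world coordinates, good to about 4 mm: a listed point, or the origin of a listed thing).
The state is a dict: "time_s": time; "joint_positions": joint angles; "qvel": joint speeds; "tau": joint torques, N m; "position": TCP position; "tcp_rot": TCP orientation; "force": force on the tool from outside, world axes, zero at the start; "moment": the same for the moment, N m; "opening": opening from 0.0 (shut) to 1.0 (fully open); "grasp_force": force on a finger pad.
Only numpy, scipy, OpenCV 4.12 (cv2) and the standard library are available. Lean on these libraries where they do the work, as an engineer would, in place of code of your own. Each camera call takes 0.05 s, during which the arm holds its last target. There are 200 camera calls.

TASK

Make up the two painting kits: the white bud vase with the pink and the teal glaze jars in the blue tray, and the little white house with the yellow glaze jar in the orange tray. The pottery stands in its tray's middle compartment and each jar in an end compartment (either end), all upright on the tray floor and set down gently, not dropped. Leave the purple jar, the black jar and the finished green cup where they are.

Things in the scene. Friction and masses are not known exactly. Their poses are not given: they have to be found in the camera images.
- bud_vase: white unglazed (bisque) bud vase, round: belly 48 mm across and straight from 12 to 50 mm up, narrow neck above, flared lip 34 mm across with a dark mouth, 84 mm tall, 0.09 to 0.16 kg. Origin: centre of the underside, z up. Like all the stock it starts upright, loose on the table in rough rows between the trays, neighbours at least 80 mm (x) or 100 mm (y) apart.
- clay_house: white unglazed (bisque) little house: square walls 44 x 44 mm, straight and flat from 0 to 50 mm up, gabled roof with its ridge along the house's own y at 66 mm and a tiny chimney to 69 mm, 0.09 to 0.16 kg. Origin: centre of the underside, z up; its y lies within 30 degrees of world y at the start.
- pink_jar: glaze jar with pink body and a white screw lid with a pink disc on top; round and upright, 50 mm across the body (straight from 2 to 50 mm up), lid 47 mm across, 68 mm tall over all, 0.1 to 0.18 kg. Origin: centre of the underside, z up. 
- teal_jar: glaze jar with teal (blue-green) body and a white screw lid with a teal (blue-green) disc on top; round and upright, 50 mm across the body (straight from 2 to 50 mm up), lid 47 mm across, 68 mm tall over all, 0.1 to 0.18 kg. Origin: centre of the underside, z up. 
- yellow_jar: glaze jar with yellow body and a white screw lid with a yellow disc on top; round and upright, 50 mm across the body (straight from 2 to 50 mm up), lid 47 mm across, 68 mm tall over all, 0.1 to 0.18 kg. Origin: centre of the underside, z up. 
- blue_tray: blue kit tray, fixed to the table, 244 x 84 mm, 16 mm high, walls 4 mm thick, floor 4 mm above the table; three compartments in a row, 76 x 76 mm inside, centres at x = -80, 0, +80 mm, y = 0. Origin: centre of the underside; x along the row, z up. x lies within 12 degrees of world x. One tray is left of the stock, the other right (varies). Unlisted clutter stands farther out.
- orange_tray: orange kit tray, fixed to the table, 244 x 84 mm, 16 mm high, walls 4 mm thick, floor 4 mm above the table; three compartments in a row, 76 x 76 mm inside, centres at x = -80, 0, +80 mm, y = 0. Origin: centre of the underside; x along the row, z up. x lies within 12 degrees of world x. One tray is left of the stock, the other right (varies). Unlisted clutter stands farther out.
- purple_jar: glaze jar with purple body and a white screw lid with a purple disc on top; round and upright, 50 mm across the body (straight from 2 to 50 mm up), lid 47 mm across, 68 mm tall over all, 0.1 to 0.18 kg. Origin: centre of the underside, z up. NOT part of either kit: leave it standing where it is.
- black_jar: glaze jar with black body and a white screw lid with a black disc on top; round and upright, 50 mm across the body (straight from 2 to 50 mm up), lid 47 mm across, 68 mm tall over all, 0.1 to 0.18 kg. Origin: centre of the underside, z up. NOT part of either kit: leave it standing where it is.
- green_cup: finished, glazed dark green open cup, 56 mm across the rim, 58 mm tall. Origin: centre of the underside, z up. NOT part of either kit: leave it standing where it is.

How it is judged (in metres and radians):
At the end, for the whole second after the job is handed in: Vase in the middle, pink and teal jars in the ends of the blue tray; house in the middle, yellow jar in an end of the orange tray: within 20 mm of the compartment's centre in x and y, 5 mm of its floor, 0.1 rad of upright, at rest; purple and black jars and cup upright, moved under 30 mm (x of bud_vase in the frame of blue_tray between -0.02 and 0.02 m and y of bud_vase in the frame of blue_tray between -0.02 and 0.02 m and z of bud_vase in the frame of blue_tray between 0 and 0.009 m and angle between each of bud_vase, pink_jar, teal_jar, clay_house, yellow_jar's own z axis and vertical below 0.1 rad and linear speed of each of bud_vase, pink_jar, teal_jar, clay_house, yellow_jar below 0.02 m/s and angular speed of each of bud_vase, pink_jar, teal_jar, clay_house, yellow_jar below 0.3 rad/s and (x of pink_jar in the frame of blue_tray between 0.06 and 0.1 m or x of pink_jar in the frame of blue_tray between -0.1 and -0.06 m) and y of pink_jar in the frame of blue_tray between -0.02 and 0.02 m and z of pink_jar in the frame of blue_tray between 0 and 0.009 m and (x of teal_jar in the frame of blue_tray between 0.06 and 0.1 m or x of teal_jar in the frame of blue_tray between -0.1 and -0.06 m) and y of teal_jar in the frame of blue_tray between -0.02 and 0.02 m and z of teal_jar in the frame of blue_tray between 0 and 0.009 m and x of clay_house in the frame of orange_tray between -0.02 and 0.02 m and y of clay_house in the frame of orange_tray between -0.02 and 0.02 m and z of clay_house in the frame of orange_tray between 0 and 0.009 m and (x of yellow_jar in the frame of orange_tray between 0.06 and 0.1 m or x of yellow_jar in the frame of orange_tray between -0.1 and -0.06 m) and y of yellow_jar in the frame of orange_tray between -0.02 and 0.02 m and z of yellow_jar in the frame of orange_tray between 0 and 0.009 m and distance of each of purple_jar, black_jar, green_cup from where it was at the start of the episode below 0.03 m and angle between each of purple_jar, black_jar, green_cup's own z axis and vertical below 0.2 rad); the robot touches nothing.
It fails at once if a spare jar or the finished cup is pushed over 30 mm away or tipped over (distance of any of purple_jar, black_jar, green_cup from where it was at the start of the episode above 0.03 m or angle between any of purple_jar, black_jar, green_cup's own z axis and vertical above 0.5 rad).
It fails at once if a piece of a kit is dropped or thrown (moves faster than 0.6 m/s while the fingers do not hold it: a fall of about 18 mm) ((linear speed of bud_vase above 0.6 m/s and contact force between the fingers and bud_vase below 0.05 N) or (linear speed of pink_jar above 0.6 m/s and contact force between the fingers and pink_jar below 0.05 N) or (linear speed of teal_jar above 0.6 m/s and contact force between the fingers and teal_jar below 0.05 N) or (linear speed of clay_house above 0.6 m/s and contact force between the fingers and clay_house below 0.05 N) or (linear speed of yellow_jar above 0.6 m/s and contact force between the fingers and yellow_jar below 0.05 N)).
It also fails if it takes over 128 s, if anything falls off the work surface, if the arm or the gripper's body presses on something with over 40 N, if the wrist force passes 120 N, or if a joint passes its speed limit or range.

## Working session

There is one attempt and no reset: what is moved stays moved. The work goes in short steps, Python scripts to look and compute and a shell command to move; the robot and the scene stay as the last step left them, time stands still between calls to the robot, and variables do not carry over. Pictures are saved under pics/ and viewed, at most 14 in all, crops included, and the job is handed in when it is done.

```bash
mkdir -p pics; ls; python3 - <<'E'
from rig import *
import cv2
s=read_state(); print(s["position"],s["tcp_rot"],s["opening"])
for c in ["scene","top"]:
    r=capture(c); cv2.imwrite(f"pics/{c}0.png",r["color"][:,:,::-1])
    for n in "bud_vase clay_house pink_jar teal_jar yellow_jar purple_jar black_jar green_cup blue_tray orange_tray".split():
        print(c,n,[(d["at"],d["conf"]) for d in place_of(c,n)[:2]])
E
```

```text
pics
[0.25771502 0.5686404  0.24357423] [[-9.10720561e-01  4.13021257e-01 -1.22533938e-03]
 [ 4.13022900e-01  9.10718899e-01 -1.78087216e-03]
 [ 3.80401676e-04 -2.12797011e-03 -9.99997664e-01]] 0.9980254228401693
scene bud_vase [([0.5536, 0.1191, -0.0063], 0.88)]
scene clay_house [([0.5526, 0.008, 0.0013], 0.63)]
scene pink_jar [([0.6522, -0.1271, 0.0059], 0.86)]
scene teal_jar [([0.4525, 0.1302, 0.0004], 0.95)]
scene yellow_jar [([0.6535, 0.158, 0.0001], 0.87)]
scene purple_jar [([0.5367, -0.1572, 0.0005], 0.78), ([0.557, 0.1202, -0.0046], 0.24)]
scene black_jar [([0.4417, 0.0173, 0.0], 0.97)]
scene green_cup [([0.4258, -0.1325, 0.0001], 0.59)]
scene blue_tray [([0.5029, -0.2907, -0.0054], 0.59)]
scene orange_tray [([0.4997, 0.3224, -0.0016], 0.82)]
top bud_vase [([0.558, 0.1204, -0.0001], 0.66)]
top clay_house [([0.5511, 0.0065, 0.0013], 0.96)]
top pink_jar [([0.6529, -0.126, 0.0032], 0.83)]
top teal_jar [([0.4484, 0.1288, -0.0023], 0.58)]
top yellow_jar [([0.6511, 0.1583, -0.0], 0.79), ([0.5412, -0.1608, -0.0057], 0.61)]
top purple_jar []
top black_jar [([0.4387, 0.0228, 0.0036], 0.75)]
top green_cup [([0.4275, -0.1363, 0.0009], 0.92)]
top blue_tray [([0.5075, -0.2917, 0.0015], 0.58)]
top orange_tray [([0.5009, 0.3182, -0.0011], 0.84), ([0.4509, 0.1313, -0.0016], 0.51)]
```

View pics/top0.png

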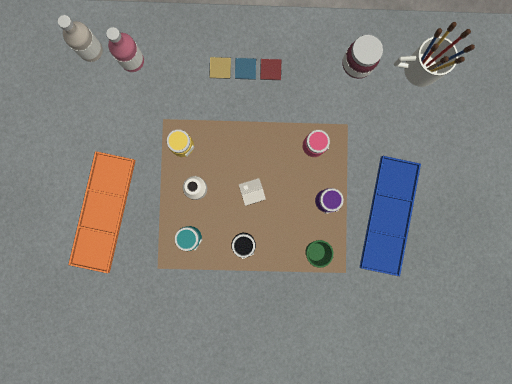

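View pics/scene0.png

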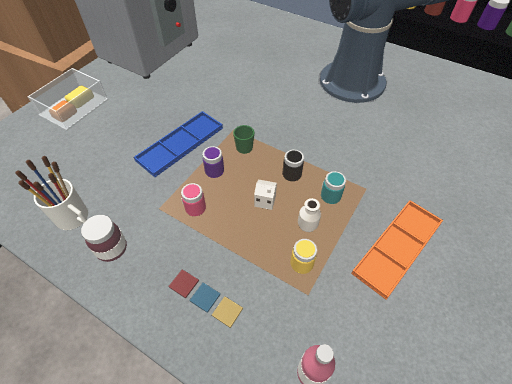

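The top view has +x up and +y left. It shows the orange tray at px (102,212), the blue tray at (390,216), the vase at (194,187), the house at (252,192) and pink at (317,143). Yellow is at (178,142), teal at (187,238), purple at (330,200), black at (243,245) and the cup at (319,253). The scene view agrees, and the networks' positions fit both. Next I'll measure the tray poses, the house yaw and the lid centres.

```bash
cat > h.py <<'E'
from rig import *
import numpy as np, cv2
from scipy.spatial.transform import Rotation as Ro
def ray(r,px,z):
    px=np.atleast_2d(px).astype(float); K,R,t=r["camera_matrix"],np.array(r["R"]),np.array(r["t"])
    d=np.c_[px,np.ones(len(px))]@np.linalg.inv(K).T@R; c=-R.T@t
    return (c+d*((z-c[2])/d[:,2])[:,None])[:,:2]
def rect(r,m,z):
    """min-area rectangle of a mask on the plane z: centre, sizes (mm), angle of long side (deg)"""
    c=max(cv2.findContours(m.astype(np.uint8),cv2.RETR_EXTERNAL,cv2.CHAIN_APPROX_NONE)[0],key=cv2.contourArea)
    p=(ray(r,c[:,0],z)*1000).astype(np.float32)
    (x,y),(w,h),a=cv2.minAreaRect(p)
    if h>w: w,h,a=h,w,a+90
    return np.round([x,y,w,h,(a+90)%180-90],1)
def to(x,y,z,yaw=None):
    """tool-axis shift (mm) to world TCP x,y,z (m); turn (rad) so tool y lies at yaw deg (mod 180)"""
    s=read_state(); R=np.array(s["tcp_rot"]); p=np.array(s["position"])
    d=R.T@(np.array([x,y,z])-p)*1000
    a=np.degrees(np.arctan2(R[1,1],R[0,1]))
    print("pos",np.round(p*1000,1),"ytilt",np.round(a,1),"q6",round(s["joint_positions"][5],1),"shift",np.round(d,1))
    if yaw is not None:
        e=(yaw-a+90)%180-90; Rt=Ro.from_euler("z",e,degrees=True).as_matrix()@np.array([[np.sin(np.radians(a)),np.cos(np.radians(a)),0],[-np.cos(np.radians(a)),np.sin(np.radians(a)),0],[0,0,-1]])
        if R[0,0]*Rt[0,0]<-.5: pass
        print("turn world deg",round(e,1),"rotvec tool",np.round(Ro.from_matrix(R.T@np.array(
          [[-Rt[0,0]if 0 else Rt[0,0],Rt[0,1],0],[Rt[1,0],Rt[1,1],0],[0,0,-1]])).as_rotvec(),3))
E
python3 - <<'E'
from h import *
r=capture("top"); hsv=cv2.cvtColor(r["color"],cv2.COLOR_RGB2HSV)
for n in ["blue_tray","orange_tray"]:
    for d in trace("top",n)[:1]: print(n,d["conf"],rect(r,d["pixels"],.016))
for d in trace("top","clay_house")[:1]: print("house",rect(r,d["pixels"],.055))
rg={"pink":(165,178),"yellow":(20,32),"teal":(84,95),"purple":(125,150)}
c={"pink":(317,143),"yellow":(178,142),"teal":(187,238),"purple":(331,200)}
for n,(lo,hi) in rg.items():
    m=(hsv[...,0]>=lo)&(hsv[...,0]<=hi)&(hsv[...,1]>110); k=np.zeros(m.shape,np.uint8); cv2.circle(k,c[n],11,1,-1); m&=k>0
    print(n,rect(r,m,.068), m.sum())
print(read_state()["time_s"]); r2=capture("top")
im=r2["color"][165:220,170:280,::-1]; cv2.imwrite("pics/hv.png",cv2.resize(im,None,fx=6,fy=6,interpolation=cv2.INTER_CUBIC))
E
```

```text
blue_tray 0.7 [ 509.5 -291.1  243.5   88.7  -10.3]
orange_tray 0.85 [500.8 315.9 245.5  88.6 -10.9]
house [549.2   3.2  46.3  45.1  18.3]
pink [ 654.9 -127.    35.2   34.8   64.6] 264
yellow [647.5 155.6  34.5  34.1   2. ] 273
teal [452.  131.9  35.7  33.6 -88.6] 269
purple [ 537.2 -156.7   34.3   34.2  -89. ] 252
1.3
```

View pics/hv.png

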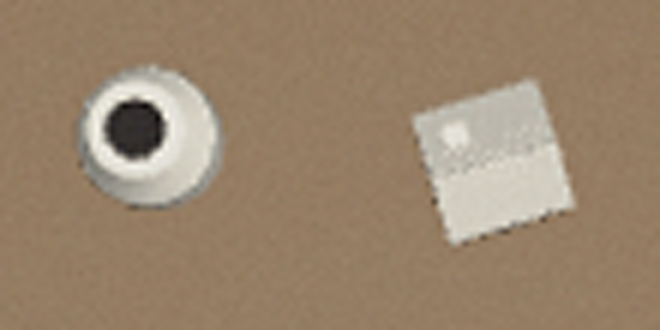

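The crop shows the vase mouth at crop px (135,128). The house ridge runs from lower left to upper right, so house y is at about 108° in the world. Tray y is at about 80° for both trays, and the sizes match the listed ones (244 x 88 measured, 46 x 45 for the roof). I'll move to above the vase first.

```bash
python3 -m jog '0 0 0 0 0 -0.125 87;0 0 0 0 0 -0.125 87;-37 -39 5 0 0 0 87;-37 -39 5 0 0 0 87;-37 -39 5 0 0 0 87;-37 -39 5 0 0 0 87;-37 -39 5 0 0 0 87;-37 -39 5 0 0 0 87;-37 -39 5 0 0 0 87;-37 -39 5 0 0 0 87;-37 -39 5 0 0 0 87;-37 -39 5 0 0 0 87'; python3 - <<'E'
from h import *
to(.556,.120,.043,80)
r=capture("wrist"); cv2.imwrite("pics/w1.png",r["color"][:,:,::-1])
for n in ["bud_vase","clay_house"]: print([(d["at"],d["conf"]) for d in place_of("wrist",n)[:2]])
E
```

```text
time_s: 2.85
position: [0.5553, 0.1189, 0.1946]
tcp_rot: [[-0.985, 0.175, 0.001], [0.175, 0.985, 0.0], [-0.001, 0.0, -1.0]]
force: [0.9, 0.3, -0.9]
opening: 0.996
grasp_force: 0.0
pos [555.3 118.9 194.6] ytilt 79.9 q6 -79.1 shift [ -0.4   1.2 151.6]Traceback (most recent call last):
  File "<stdin>", line 2, in <module>
  File "h.py", line 24, in to
    print("turn world deg",round(e,1),"rotvec tool",np.round(Ro.from_matrix(R.T@np.array(
                                                             ~~~~~~~~~~~~~~^^^^^^^^^^^^^^
      [[-Rt[0,0]if 0 else Rt[0,0],Rt[0,1],0],[Rt[1,0],Rt[1,1],0],[0,0,-1]])).as_rotvec(),3))
      ^^^^^^^^^^^^^^^^^^^^^^^^^^^^^^^^^^^^^^^^^^^^^^^^^^^^^^^^^^^^^^^^^^^^^^
  File "scipy/spatial/transform/_rotation.pyx", line 1143, in scipy.spatial.transform._rotation.Rotation.from_matrix
ValueError: Non-positive determinant (left-handed or null coordinate frame) in rotation matrix 0: [[-9.99998617e-01  1.50357012e-03  7.11109775e-04]
 [ 1.50335880e-03  9.99998826e-01 -2.97610598e-04]
 [ 7.11556418e-04  2.96541134e-04  9.99999703e-01]].
```

```bash
python3 - <<'E'
s=open("h.py").read(); i=s.index("        e=(yaw")
open("h.py","w").write(s[:i]+'        e=(yaw-a+90)%180-90; print("az",round(-np.radians(e),3))\n')
E
python3 - <<'E'
from h import *
to(.556,.120,.043,80)
r=capture("wrist"); cv2.imwrite("pics/w1.png",r["color"][:,:,::-1])
for n in ["bud_vase","clay_house"]: print([(d["at"],d["conf"]) for d in place_of("wrist",n)[:2]])
E
```

```text
pos [555.3 118.9 194.6] ytilt 79.9 q6 -79.1 shift [ -0.4   1.2 151.6]
az -0.002
[([0.5561, 0.1214, 0.0027], 0.68)]
[([0.5492, 0.0066, -0.0022], 0.83), ([0.435, -0.1362, 0.0004], 0.74)]
```

View pics/w1.png

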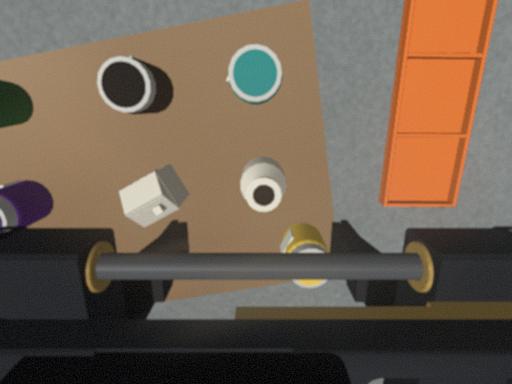

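In the wrist view the vase is at px (262,190), on the jaw centre line, and the space around it is clear. The network puts it at (0.556, 0.121), which agrees. I'll descend, grip and lift.

```bash
python3 -m jog '0 1 50 0 0 0 87;0 0 50 0 0 0 87;0 0 40 0 0 0 87;0 0 12 0 0 0 87;0 0 0 0 0 0 87;0 0 0 0 0 0 30;0 0 0 0 0 0 30;0 0 0 0 0 0 30;0 0 0 0 0 0 30;0 0 0 0 0 0 30;0 0 -10 0 0 0 30;0 0 -30 0 0 0 30'
python3 -c "
from h import *
to(.508,-.291,.182,79.7)"
```

```text
time_s: 4.5
position: [0.5528, 0.1213, 0.0817]
tcp_rot: [[-0.985, 0.175, -0.005], [0.175, 0.985, -0.0], [0.005, -0.001, -1.0]]
force: [-0.1, 0.2, -0.8]
opening: 0.539
grasp_force: 30.0
pos [552.8 121.3  81.7] ytilt 79.9 q6 -78.8 shift [ -27.5 -413.9 -100. ]
az 0.004
```

```bash
python3 -m jog '0 0 -50 0 0 0 30;0 0 -50 0 0 0 30;-2 -20 0 0 0 0 30;-3 -45 0 0 0 0 30;-3 -50 0 0 0 0 30;-3 -50 0 0 0 0 30;-3 -50 0 0 0 0 30;-4 -50 0 0 0 0 30;-4 -50 0 0 0 0 30;-3 -50 0 0 0 0 30;-2 -34 0 0 0 0 30;-1 -15 0 0 0 0 30'
python3 - <<'E'
from h import *
to(.508,-.291,.047,79.7)
r=capture("wrist"); r2=capture("top");cv2.imwrite("pics/w2.png",r["color"][:,:,::-1])
m=trace("top","blue_tray"); print(rect(r2,m[0]["pixels"],.016))
print([(d["at"],d["conf"]) for d in place_of("wrist","blue_tray")[:2]])
E
```

```text
time_s: 6.0
position: [0.508, -0.2929, 0.1812]
tcp_rot: [[-0.984, 0.178, -0.002], [0.178, 0.984, 0.001], [0.002, 0.001, -1.0]]
force: [-0.3, 0.3, -1.5]
opening: 0.546
grasp_force: 30.0
pos [ 508.  -292.9  181.2] ytilt 79.8 q6 -120.6 shift [  0.    1.7 134.3]
az 0.001
[ 510.4 -290.7  246.9   90.1  -10.2]
[([0.5066, -0.291, -0.0037], 0.61)]
```

View pics/w2.png

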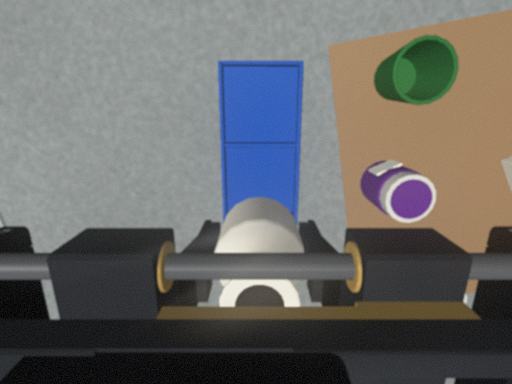

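The vase is held at px (260,250), and the tray lies straight ahead along the image with its edges at columns 220 and 302, so it is centred in y. I'll lower it, release and lift.

```bash
python3 -m jog '0 2 45 0 0 0 30;0 0 45 0 0 0 30;0 0 30 0 0 0 30;0 0 8 0 0 0 30;0 0 4 0 0 0 30;0 0 2 0 0 0 30;0 0 0 0 0 0 30;0 0 0 0 0 0 60;0 0 0 0 0 0 75;0 0 0 0 0 0 87;0 0 0 0 0 0 87;0 0 -20 0 0 0 87'
python3 -c "
from h import *
to(.654,-.127,.185,80)"
```

```text
time_s: 7.7
position: [0.5089, -0.2883, 0.0675]
tcp_rot: [[-0.985, 0.175, -0.003], [0.175, 0.985, 0.002], [0.003, 0.002, -1.0]]
force: [0.2, 0.3, 0.5]
opening: 0.974
grasp_force: 0.0
pos [ 508.9 -288.3   67.5] ytilt 79.9 q6 -120.4 shift [-114.3  184.5 -117.6]
az -0.001
```

```bash
python3 -m jog '0 0 -40 0 0 0 87;0 0 -50 0 0 0 87;0 0 -28 0 0 0 87;-20 30 0 0 0 0 87;-30 50 0 0 0 0 87;-30 50 0 0 0 0 87;-24 38 0 0 0 0 87;-10 17 0 0 0 0 87;0 0 0 0 0 0 87'
python3 - <<'E'
from h import *
for c in ["top","wrist"]:
    r=capture(c)
    for n in ["pink_jar"]+["bud_vase"]*(c=="top"): print(c,n,[(d["at"],d["conf"]) for d in place_of(c,n)[:1]])
to(.654,-.127,.041,80)
E
```

```text
time_s: 8.82
position: [0.6545, -0.1262, 0.1862]
tcp_rot: [[-0.985, 0.173, -0.001], [0.173, 0.985, -0.0], [0.001, -0.0, -1.0]]
force: [-0.8, 0.5, -0.2]
opening: 1.001
grasp_force: 0.0
top pink_jar []
top bud_vase [([0.5113, -0.2906, 0.0052], 0.56)]
wrist pink_jar [([0.656, -0.1239, 0.0004], 0.82)]
pos [ 653.5 -128.4  186.6] ytilt 79.8 q6 -100.5 shift [ -0.3   1.5 145.6]
az -0.003
```

Vase placed at (0.511, -0.291), at tray-floor height. Gripping pink.

```bash
python3 -m jog '-1 1 50 0 0 0 87;0 0 50 0 0 0 87;0 0 38 0 0 0 87;0 0 8 0 0 0 87;0 0 0 0 0 0 30;0 0 0 0 0 0 30;0 0 0 0 0 0 30;0 0 0 0 0 0 30;0 0 -10 0 0 0 30;0 0 -30 0 0 0 30;0 0 -50 0 0 0 30;0 0 -50 0 0 0 30'
python3 -c "
from h import *
to(.588,-.305,.183,79.7)"
```

```text
time_s: 10.58
position: [0.6552, -0.1258, 0.182]
tcp_rot: [[-0.985, 0.175, -0.001], [0.175, 0.985, 0.0], [0.001, 0.0, -1.0]]
force: [0.8, -0.1, -2.1]
opening: 0.563
grasp_force: 29.9
pos [ 655.2 -125.8  182. ] ytilt 79.9 q6 -100.4 shift [  34.9 -188.2   -1. ]
az 0.004
```

```bash
python3 -m jog '5 -25 0 0 0 0 30;8 -45 0 0 0 0 30;9 -50 0 0 0 0 30;8 -43 0 0 0 0 30;4 -18 0 0 0 0 30;1 -7 0 0 0 0 30;0 0 0 0 0 0 30'
python3 -c "
from h import *
to(.588,-.305,.046,79.7)"
```

```text
time_s: 11.45
position: [0.5885, -0.3042, 0.1806]
tcp_rot: [[-0.985, 0.175, 0.0], [0.175, 0.985, 0.001], [0.0, 0.001, -1.0]]
force: [-0.0, 0.6, -0.9]
opening: 0.564
grasp_force: 29.9
pos [ 588.5 -304.2  180.6] ytilt 79.9 q6 -117.0 shift [  0.4  -1.  134.6]
az 0.004
```

```bash
python3 -m jog '0 -1 45 0 0 0 30;0 0 45 0 0 0 30;0 0 30 0 0 0 30;0 0 8 0 0 0 30;0 0 4 0 0 0 30;0 0 3 0 0 0 30;0 0 0 0 0 0 30;0 0 0 0 0 0 60;0 0 0 0 0 0 75;0 0 0 0 0 0 87;0 0 0 0 0 0 87;0 0 -20 0 0 0 87'
python3 -c "
from h import *
to(.451,.130,.185,80)"
```

```text
time_s: 12.95
position: [0.5869, -0.3053, 0.0644]
tcp_rot: [[-0.985, 0.175, -0.003], [0.175, 0.985, 0.003], [0.004, 0.002, -1.0]]
force: [-0.4, -0.6, -0.9]
opening: 0.977
grasp_force: 0.0
pos [ 586.9 -305.3   64.4] ytilt 79.9 q6 -117.1 shift [ 210.5  405.  -119. ]
az -0.001
```

```bash
python3 -m jog '0 0 -40 0 0 0 87;0 0 -50 0 0 0 87;0 0 -30 0 0 0 87;23 45 0 0 0 0 87;24 45 0 0 0 0 87;23 45 0 0 0 0 87;24 45 0 0 0 0 87;23 45 0 0 0 0 87;24 45 0 0 0 0 87;23 45 0 0 0 0 87;24 45 0 0 0 0 87;23 45 0 0 0 0 87'
python3 - <<'E'
from h import *
for c in ["top","wrist"]:
    r=capture(c)
    for n in ["teal_jar"]+["bud_vase","pink_jar"]*(c=="top"): print(c,n,[(d["at"],d["conf"]) for d in place_of(c,n)[:1]])
to(.451,.130,.041,80)
E
```

```text
time_s: 14.45
position: [0.4511, 0.1311, 0.1869]
tcp_rot: [[-0.985, 0.175, 0.002], [0.175, 0.985, 0.0], [-0.002, 0.001, -1.0]]
force: [0.1, -0.2, 0.7]
opening: 0.995
grasp_force: 0.0
top teal_jar [([0.5116, -0.2934, 0.002], 0.66)]
top bud_vase [([0.5128, -0.2929, 0.0041], 0.9)]
top pink_jar [([0.5891, -0.3043, 0.0036], 0.57)]
wrist teal_jar [([0.451, 0.1325, 0.0018], 0.62)]
pos [452.2 129.  186.3] ytilt 79.9 q6 -77.6 shift [  1.6   0.8 145.3]
az -0.002
```

Pink is placed at (0.589, -0.304). The top-camera "teal" hit at (0.512, -0.293) is the vase, so I'm discarding it. The wrist hit on teal is right.

```bash
python3 -m jog '1 1 50 0 0 0 87;0 0 50 0 0 0 87;0 0 38 0 0 0 87;0 0 7 0 0 0 87;0 0 0 0 0 0 30;0 0 0 0 0 0 30;0 0 0 0 0 0 30;0 0 0 0 0 0 30;0 0 -10 0 0 0 30;0 0 -30 0 0 0 30;0 0 -50 0 0 0 30;0 0 -50 0 0 0 30'
python3 -c "
from h import *
to(.430,-.277,.183,79.7)"
```

```text
time_s: 16.25
position: [0.4497, 0.1308, 0.1822]
tcp_rot: [[-0.985, 0.175, -0.001], [0.175, 0.985, -0.0], [0.001, -0.0, -1.0]]
force: [0.6, -1.2, -0.9]
opening: 0.569
grasp_force: 29.6
pos [449.7 130.8 182.2] ytilt 79.9 q6 -77.4 shift [ -51.9 -405.    -0.7]
az 0.004
```

```bash
python3 -m jog '-3 -20 0 0 0 0 30;-5 -40 0 0 0 0 30;-6 -48 0 0 0 0 30;-6 -50 0 0 0 0 30;-7 -50 0 0 0 0 30;-7 -50 0 0 0 0 30;-6 -48 0 0 0 0 30;-5 -43 0 0 0 0 30;-4 -33 0 0 0 0 30;-2 -16 0 0 0 0 30;-1 -7 0 0 0 0 30;0 0 0 0 0 0 30'
python3 -c "
from h import *
to(.430,-.277,.046,79.7)"
```

```text
time_s: 17.75
position: [0.4306, -0.2762, 0.1805]
tcp_rot: [[-0.985, 0.175, -0.0], [0.175, 0.985, 0.001], [0.001, 0.001, -1.0]]
force: [-1.1, -0.2, -1.8]
opening: 0.57
grasp_force: 29.6
pos [ 430.6 -276.2  180.5] ytilt 79.9 q6 -125.2 shift [  0.4  -1.  134.5]
az 0.004
```

```bash
python3 -m jog '0 -1 45 0 0 0 30;0 0 45 0 0 0 30;0 0 30 0 0 0 30;0 0 8 0 0 0 30;0 0 4 0 0 0 30;0 0 3 0 0 0 30;0 0 0 0 0 0 30;0 0 0 0 0 0 60;0 0 0 0 0 0 75;0 0 0 0 0 0 87;0 0 0 0 0 0 87;0 0 -20 0 0 0 87'
python3 -c "
from h import *
to(.550,.005,.185,108)"
```

```text
time_s: 19.25
position: [0.4298, -0.2774, 0.0646]
tcp_rot: [[-0.985, 0.175, -0.002], [0.175, 0.985, 0.002], [0.003, 0.002, -1.0]]
force: [0.1, 0.9, 0.5]
opening: 0.98
grasp_force: 0.0
pos [ 429.8 -277.4   64.6] ytilt 79.9 q6 -125.3 shift [ -68.6  299.4 -120. ]
az -0.49
```

```bash
python3 -m jog '0 0 -40 0 0 0 87;0 0 -50 0 0 0 87;0 0 -30 0 0 0 87;-11 50 0 0 0 0 87;-11 50 0 0 0 0 87;-12 50 0 0 0 0 87;-12 50 0 0 0 0 87;-11 50 0 0 0 0 87;-11 50 0 0 0 0 87;0 0 0 0 0 -0.17 87;0 0 0 0 0 -0.16 87;0 0 0 0 0 -0.16 87'
python3 - <<'E'
from h import *
r=capture("wrist"); cv2.imwrite("pics/w3.png",r["color"][:,:,::-1])
print([(d["at"],d["conf"]) for d in place_of("wrist","clay_house")[:2]])
capture("top"); print([(d["at"],d["conf"]) for d in place_of("top","teal_jar")[:2]])
to(.550,.005,.041,108)
E
```

```text
time_s: 20.75
position: [0.5498, 0.0058, 0.1852]
tcp_rot: [[-0.949, -0.315, -0.001], [-0.315, 0.949, 0.0], [0.001, 0.0, -1.0]]
force: [0.6, -0.5, 0.2]
opening: 0.997
grasp_force: 0.0
[([0.5513, 0.0048, -0.0006], 0.61)]
[([0.4285, -0.1394, 0.0026], 0.56)]
pos [549.8   5.4 185.4] ytilt 107.8 q6 -118.9 shift [-1.000e-01 -5.000e-01  1.444e+02]
az -0.003
```

View pics/w3.png

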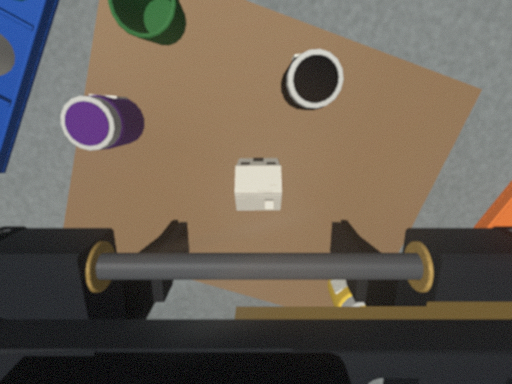

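The house is at px (258,185), square to the jaws and centred. The top-camera "teal" hit at (0.4285, -0.139) is the green cup. I'll grip the house.

```bash
python3 -m jog '0 0 50 0 0 0 87;0 0 50 0 0 0 87;0 0 38 0 0 0 87;0 0 6 0 0 0 87;0 0 0 0 0 0 30;0 0 0 0 0 0 30;0 0 0 0 0 0 30;0 0 0 0 0 0 30;0 0 -10 0 0 0 30;0 0 -30 0 0 0 30;0 0 -50 0 0 0 30;0 0 -50 0 0 0 30'
python3 -c "
from h import *
to(.501,.317,.183,79.1)"
```

```text
time_s: 22.45
position: [0.5494, 0.0056, 0.1831]
tcp_rot: [[-0.951, -0.309, -0.001], [-0.309, 0.951, 0.0], [0.001, 0.0, -1.0]]
force: [0.4, -0.2, -0.7]
opening: 0.506
grasp_force: 29.9
pos [549.4   5.6 183.1] ytilt 108.0 q6 -119.1 shift [-5.020e+01  3.112e+02  2.000e-01]
az 0.504
```

```bash
python3 -m jog '-4 22 0 0 0 0 30;-7 42 0 0 0 0 30;-8 50 0 0 0 0 30;-8 50 0 0 0 0 30;-8 50 0 0 0 0 30;-7 45 0 0 0 0 30;-5 33 0 0 0 0 30;-3 19 0 0 0 0 30;0 0 0 0 0 0.17 30;0 0 0 0 0 0.17 30;0 0 0 0 0 0.164 30;0 0 0 0 0 0 30'
python3 - <<'E'
from h import *
to(.501,.317,.046,79.1)
r=capture("wrist"); cv2.imwrite("pics/w4.png",r["color"][:,:,::-1])
print([(d["at"],d["conf"]) for d in place_of("wrist","orange_tray")[:2]])
E
```

```text
time_s: 23.95
position: [0.5015, 0.316, 0.1817]
tcp_rot: [[-0.982, 0.187, -0.0], [0.187, 0.982, -0.0], [0.0, -0.0, -1.0]]
force: [0.5, -0.7, -1.3]
opening: 0.504
grasp_force: 29.9
pos [501.5 316.  181.7] ytilt 79.2 q6 -57.7 shift [  0.6   0.9 135.7]
az 0.002
[([0.4998, 0.3193, 0.0045], 0.61)]
```

View pics/w4.png

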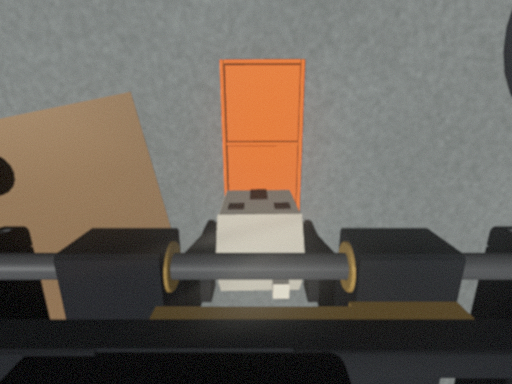

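The house is held square at px (260,235) over the orange tray, whose edges are at columns 221 and 303, so it is centred. I'll set it down.

```bash
python3 -m jog '0 1 45 0 0 0 30;0 0 45 0 0 0 30;0 0 30 0 0 0 30;0 0 8 0 0 0 30;0 0 4 0 0 0 30;0 0 3 0 0 0 30;0 0 0 0 0 0 30;0 0 0 0 0 0 60;0 0 0 0 0 0 75;0 0 0 0 0 0 87;0 0 0 0 0 0 87;0 0 -20 0 0 0 87'
python3 -c "
from h import *
to(.650,.157,.185,79.1)"
```

```text
time_s: 25.55
position: [0.5003, 0.3171, 0.0648]
tcp_rot: [[-0.982, 0.188, -0.004], [0.188, 0.982, -0.002], [0.004, -0.002, -1.0]]
force: [-0.7, -0.3, -0.6]
opening: 0.96
grasp_force: 0.0
pos [500.3 317.1  64.8] ytilt 79.1 q6 -57.6 shift [-176.7 -129.4 -120.6]
az 0.001
```

```bash
python3 -m jog '0 0 -40 0 0 0 87;0 0 -50 0 0 0 87;0 0 -30 0 0 0 87;-30 -22 0 0 0 0 87;-40 -30 0 0 0 0 87;-40 -30 0 0 0 0 87;-40 -29 0 0 0 0 87;-27 -18 0 0 0 0 87;0 0 0 0 0 0 87'
python3 - <<'E'
from h import *
for c in ["top","wrist"]:
    r=capture(c)
    for n in ["yellow_jar"]+["clay_house"]*(c=="top"): print(c,n,[(d["at"],d["conf"]) for d in place_of(c,n)[:1]])
to(.650,.157,.041,79.1)
E
```

```text
time_s: 26.68
position: [0.6528, 0.1553, 0.1857]
tcp_rot: [[-0.981, 0.192, 0.0], [0.192, 0.981, -0.0], [-0.0, -0.0, -1.0]]
force: [-0.6, 0.3, 0.9]
opening: 1.0
grasp_force: 0.0
top yellow_jar [([0.6513, 0.1598, -0.0043], 0.41)]
top clay_house []
wrist yellow_jar [([0.6454, 0.1574, 0.0025], 0.68)]
pos [649.9 158.8 186.3] ytilt 79.2 q6 -75.1 shift [ -0.7  -1.7 145.3]
az 0.002
```

```bash
python3 -m jog '0 0 50 0 0 0 87;0 0 50 0 0 0 87;0 0 38 0 0 0 87;0 0 7 0 0 0 87;0 0 0 0 0 0 30;0 0 0 0 0 0 30;0 0 0 0 0 0 30;0 0 0 0 0 0 30;0 0 -10 0 0 0 30;0 0 -30 0 0 0 30;0 0 -50 0 0 0 30;0 0 -50 0 0 0 30'
python3 -c "
from h import *
to(.580,.302,.183,79.1)"
```

```text
time_s: 28.42
position: [0.6507, 0.1575, 0.1829]
tcp_rot: [[-0.982, 0.189, -0.001], [0.189, 0.982, -0.0], [0.001, -0.0, -1.0]]
force: [0.4, 0.5, -3.0]
opening: 0.564
grasp_force: 29.9
pos [650.7 157.5 182.9] ytilt 79.1 q6 -75.1 shift [ 96.7 128.6  -0. ]
az 0.0
```

```bash
python3 -m jog '15 20 0 0 0 0 30;25 33 0 0 0 0 30;25 34 0 0 0 0 30;19 25 0 0 0 0 30;10 13 0 0 0 0 30;3 4 0 0 0 0 30;0 0 0 0 0 0 30'
python3 -c "
from h import *
to(.580,.302,.046,79.1)"
```

```text
time_s: 29.3
position: [0.5803, 0.3021, 0.1812]
tcp_rot: [[-0.982, 0.189, -0.0], [0.189, 0.982, -0.001], [0.0, -0.001, -1.0]]
force: [0.4, -0.5, -1.7]
opening: 0.569
grasp_force: 29.9
pos [580.3 302.1 181.2] ytilt 79.1 q6 -61.4 shift [ 2.000e-01 -1.000e-01  1.352e+02]
az 0.0
```

```bash
python3 -m jog '0 0 45 0 0 0 30;0 0 45 0 0 0 30;0 0 30 0 0 0 30;0 0 8 0 0 0 30;0 0 4 0 0 0 30;0 0 3 0 0 0 30;0 0 0 0 0 0 30;0 0 0 0 0 0 60;0 0 0 0 0 0 75;0 0 0 0 0 0 87;0 0 0 0 0 0 87;0 0 -20 0 0 0 87'
python3 -m jog '0 0 -40 0 0 0 87;0 0 -50 0 0 0 87;0 0 -40 0 0 0 87;0 -30 -20 0 0 0 87;0 -50 0 0 0 0 87;0 -50 0 0 0 0 87;0 -50 0 0 0 0 87;0 -30 0 0 0 0 87;0 0 0 0 0 0 87'
python3 - <<'E'
from h import *
for c in ["top","scene"]:
    r=capture(c)
    im=r["color"][110:300,40:440] if c=="top" else r["color"][90:310,110:460]
    cv2.imwrite(f"pics/{c}f.png",cv2.resize(im[:,:,::-1],None,fx=2,fy=2,interpolation=cv2.INTER_CUBIC))
    for n in "bud_vase clay_house pink_jar teal_jar yellow_jar purple_jar black_jar green_cup".split():
        print(c,n,[(d["at"],d["conf"]) for d in place_of(c,n)[:1]])
E
```

```text
time_s: 30.8
position: [0.5788, 0.3022, 0.0654]
tcp_rot: [[-0.982, 0.189, -0.004], [0.189, 0.982, -0.001], [0.004, -0.002, -1.0]]
force: [-0.0, -0.4, -0.7]
opening: 0.986
grasp_force: 0.0
time_s: 31.92
position: [0.5406, 0.0946, 0.2179]
tcp_rot: [[-0.981, 0.192, 0.001], [0.192, 0.981, -0.0], [-0.001, 0.0, -1.0]]
force: [-0.4, 0.7, -0.2]
opening: 0.996
grasp_force: 0.0
top bud_vase [([0.4328, -0.2801, 0.0022], 0.58)]
top clay_house [([0.502, 0.32, 0.009], 0.77)]
top pink_jar [([0.589, -0.3078, 0.0048], 0.78)]
top teal_jar [([0.431, -0.2784, 0.0046], 0.65)]
top yellow_jar []
top purple_jar [([0.5415, -0.1584, -0.0032], 0.58)]
top black_jar [([0.4373, 0.0199, 0.0005], 0.68)]
top green_cup [([0.4252, -0.1367, 0.0015], 0.74)]
scene bud_vase [([0.5097, -0.2922, -0.0012], 0.82)]
scene clay_house [([0.4997, 0.3196, 0.0067], 0.96)]
scene pink_jar [([0.5896, -0.3075, 0.0055], 0.68)]
scene teal_jar [([0.4296, -0.2786, 0.0068], 0.68)]
scene yellow_jar []
scene purple_jar [([0.5353, -0.1558, -0.0003], 0.57)]
scene black_jar [([0.4425, 0.0156, -0.0015], 0.66)]
scene green_cup [([0.428, -0.136, 0.0052], 0.55)]
```

View pics/topf.png

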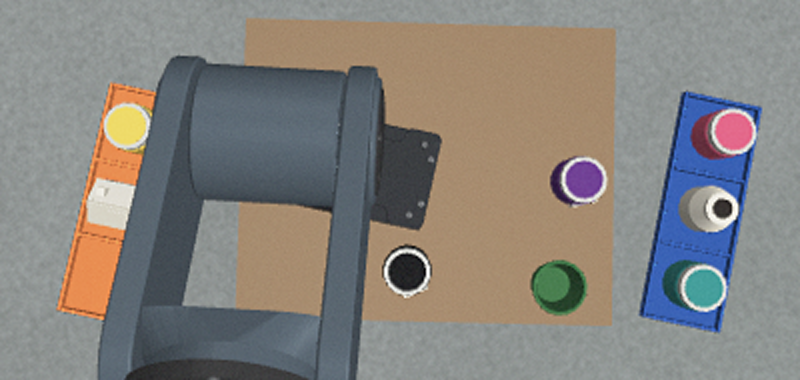

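View pics/scenef.png

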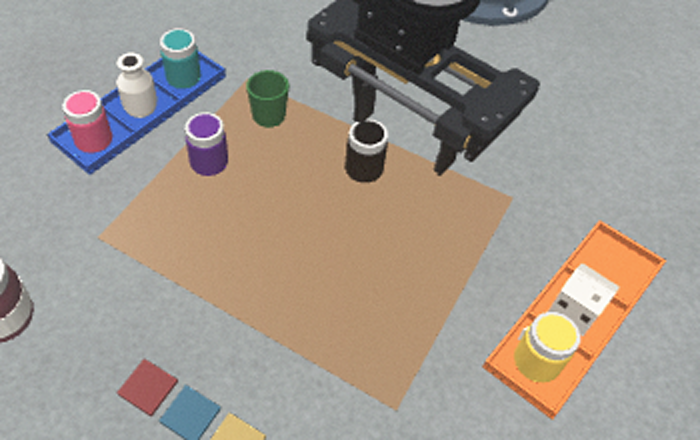

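In the top crop, yellow is at (128,127), the house at (112,205), pink at (730,132), the vase at (712,208) and teal at (702,288). All five stand upright in their compartments. The purple and black jars and the cup haven't moved.

```bash
python3 -c "
from rig import *
print(hand_in())"
```

```text
the job is handed in; nothing more can be done
None
```

Both kits are made up and the job is handed in at about 32 s: vase, pink and teal jars in the blue tray, house and yellow jar in the orange tray, spare jars and cup left in place; yellow was checked by eye only, and no verdict came back.

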